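Trip-test the bottling bench's wide safety switch and close its splash guard

ROBOT

A 6-joint arm with a two-finger parallel gripper is mounted at the origin on the work surface. World frame = base frame: x ahead of the robot, y to its left, z up, the work surface at z = 0. Lengths are in m, angles in rad, forces in N, time in s.
With the tool pointing down it reaches from about 0.35 to 0.975 m from the base axis. Payload 4.9 kg.
Tool frame: the origin (TCP) lies at the very end of the fingers, on their centre line; the grasp point (between the pads) lies 19 mm behind it; z points along the fingers, y is the line along which they close (so a half turn about z gives the same grasp; the last joint's range is limited). The gripper opens to 85 mm and grips with 20 to 120 N. Pads are 22 mm wide; open, the fingers measure 114 mm over their backs; the gripper's body (76 mm by 85 mm) begins 54 mm behind the grasp point. The pads swing forward as they close: fully open they stand 13 mm farther back than shut.
Start: joints at [-1.411, 0.053, 1.613, -0, 1.476, -0.119], TCP at [0.172, -0.601, 0.231] pointing down, gripper open.
Joint ranges: [-3.01, 3.01], [-1.01, 2.22], [0.06, 2.58], [-1.02, 4.17], [0.09, 2.62], [-3.14, 3.14]. Speed limits (rad/s): [2.57, 2.57, 3.14, 3.14, 3.14, 3.14].

INTERFACE

Orientations are given as a unit quaternion [w, x, y, z].
In Python, from plant import manip gives the robot as it stands.
- The arm moves only by the shell command python3 -m pendant 'ROWS'. ROWS is JSON, a list of rows, each a list of 3 entries, a list of its own where there are three numbers: the opening, from 0 (shut) to 1 (fully open), then the shift along the tool's x, y, z in units of 12 cm (1.0 is 12 cm), then the turn about the tool's z in units of pi rad (1.0 is pi rad). In form: [[gripper, [dx, dy, dz], roll], ...]. A call has 1 to 10 rows; each row is the pose to reach, as a shift and turn from the pose commanded when the call began, along the tool's axes at that moment, turning the shorter way round; what a row does not reach only later rows make up. A row lasts 1/10 s, in which the tool goes at most 50 mm and 8.59 degrees, less where a joint would pass 70% of its speed; a pose out of reach is approached as far as the arm can. A call with a number of a shift or a turn outside -1 to 1 is refused whole. A call with a gripper value outside its range is refused whole. The fingers move at their own pace and stop on an object; the grip force is fixed at half the most. Time passes only in rows, so rows that repeat a pose let the fingers close. It gives the time, the measured TCP pose, the force, the opening and the grip force at its end, in the units of the state.
- manip.state(): the state, without advancing time (a new reading comes with each control period).
- manip.grab_frame(name): name is "side" or "top" or "wrist"; returns a dict with "img" (420x560x3 uint8, red, green, blue), "fx", "fy", "cx", "cy" (pixels), "D" ([k1, k2, p1, p2, k3] as OpenCV has them; the pictures are not rectified), "eye" and "rotation" of the camera in the world; the wrist camera has in their place "tool_from_camera" (4x4, takes a point from camera to tool coordinates, whose origin is the TCP and whose axes are the flange's). Camera axes: x right, y down, z forward; pixel columns grow to the right and rows downward; lengths in m; the calibration is good to about 2 mm. A picture is of the moment at which its call begins: read the wrist's pose just before it. There is no depth.
- manip.job_done(): hands the job in; it is judged then, once.
The state is a dict: "time": time; "joint_pos": joint angles; "joint_vel": joint speeds; "joint_efforts": joint torques, N m; "tool_pos": TCP position; "tool_rot": TCP orientation; "contact_force": force on the tool from outside, world axes, zero at the start; "ft_torque": the same for the moment, N m; "gripper_width": opening from 0.0 (shut) to 1.0 (fully open); "grasp_force": force on a finger pad.
Only numpy, scipy, OpenCV 4.12 (cv2) and the standard library are available. Lean on these libraries where they do the work, as an engineer would, in place of code of your own. Each camera call takes 0.05 s, during which the arm holds its last target. There are 200 camera calls.

TASK

Test the wide safety switch of the two on the steel switch station: press its test button so that its lever drops, then lift that lever back up until it latches and stays up by itself. After that, slide the clear splash guard in front of the switches all the way up to its stop by its grip and let go. Leave the narrow switch's lever up and do not knock over the bottles and the jar.

Things in the scene. Friction and masses are not known exactly. Their poses are not given: they have to be found in the camera images.
- station: Low stainless plinth, 160 deep (x) by 340 wide (y) by 100 mm high, that carries the two switches; a guide rail stands 165 mm in front (-x) of its centre at y = +-176 mm, 225 mm high. Origin: centre of its underside on the table; its own -x is its front (towards the robot), z up. Does not move.
- wide: The switch to be tested: white block 90 deep (x) by 72 wide (y) by 100 mm high standing on the plinth, with a large 28 mm test button on top and a wide long lever in front. Origin: centre of its underside (100 mm above the table), axes as the station's. Fixed; it stands at the left or right place on the plinth. Its lever hinges about a line along its y at (-45, 0, 60) mm from the origin.
- wide_button_top (a point): Centre of the top face of the wide switch's round black test button (28 mm across), which stands 11 mm proud of the block's top, 10 mm in front (-x) of the block's centre. Press straight down.
- wide_button (a joint): Travel of that button, m: 0 released, 0.0075 fully pressed; about 5 N. The lever lets go at about 0.004.
- wide_lever_tip (a point): Middle of the end edge of the wide switch's black lever: a flat paddle pointing forward (-x), 95 mm long from hinge to tip; its last 30 mm are 30 mm wide (y) and 13 mm thick. Latched up, the paddle slopes 25 degrees up and the tip is 86 mm in front of and 40 mm above the hinge; dropped, it slopes 35 degrees down. Site axes turn with the lever; it moves in an arc about the hinge.
- wide_lever (a joint): Angle of that lever, rad: 0 latched up, 1.05 fully dropped. To latch, it must be lifted a little past 0 (its stop is at -0.12), where it clicks and then rests at about 0.04; short of that it drops again. A spring pulls it down: lifting takes about 3 to 6 N at the tip.
- narrow: The other switch, to be left as it is: white block 90 deep by 40 wide by 100 mm high on the plinth's other place, with a small 18 mm button and a narrow lever 12 mm wide and 45 mm long. Origin: centre of its underside, axes as the station's.
- narrow_lever (a joint): Angle of the narrow switch's lever, rad: 0 latched up (as at the start), 1.05 dropped.
- guard_grip (a point): Middle of the splash guard's grip: an upright black block 16 (x) by 24 (y) by 45 mm high, standing on the guard's top edge 40 mm in front (-x) of the clear pane; the point lies 15 mm below the block's top. With the guard fully down the point is 110 mm above the table. The pane is 336 wide by 80 high, 165 mm in front of the station's centre, 5 mm thick.
- guard (a joint): Height of the splash guard, m: 0 fully down, 0.12 fully up at its stop. It slides straight up and stays where it is left; raising takes about 10 N.
- bottle_a: Empty clear bottle, 66 mm across and 168 mm high, standing left (+y) of the station. Origin: centre of its underside, z along its axis.
- bottle_b: The like, standing right (-y) of the station.
- jar: Closed amber jar, 60 mm across and 85 mm high, in front of the station on the left. Origin: centre of its underside, z along its axis.

How it is judged:
On the way, in this order (a step that is already met when the one before it is completed fails the run):
1. the wide switch's test button is pressed (value of joint wide_button above 0.0025 m).
2. its lever has dropped (value of joint wide_lever above 0.8 rad), for 0.1 s.
3. its lever is lifted back, latched and let go (value of joint wide_lever below 0.1 rad and contact force between the fingers and wide below 0.2 N), for 0.2 s.
4. the splash guard is raised to its stop (value of joint guard above 0.112 m), for 0.2 s.
At the end, for the whole second after the job is handed in: The wide switch's lever is latched up (within 0.1 rad of 0) and the narrow switch's lever as well, the splash guard is up (above 0.112 of its 0.12 m), and both bottles and the jar stand upright (within 0.3 rad) (value of joint each of wide_lever, narrow_lever below 0.1 rad and value of joint guard above 0.112 m and angle between each of bottle_a, bottle_b, jar's own z axis and vertical below 0.3 rad); the robot touches nothing.
It fails at once if the narrow switch's lever drops (value of joint narrow_lever above 0.3 rad).
It fails at once if a bottle or the jar is knocked over (angle between any of bottle_a, bottle_b, jar's own z axis and vertical above 0.7 rad).
It also fails if it takes over 58 s, if anything falls off the work surface, if the arm or the gripper's body presses on something with over 40 N, if the wrist force passes 120 N, or if a joint passes its speed limit or range.

## Working session

There is one attempt and no reset: what is moved stays moved. The work goes in short steps, Python scripts to look and compute and a shell command to move; the robot and the scene stay as the last step left them, time stands still between calls to the robot, and variables do not carry over. Pictures are saved under pics/ and viewed, at most 10 in all, crops included, and the job is handed in when it is done.

```bash
mkdir -p pics
cat > h.py <<'E'
import numpy as np, cv2, json
from plant import manip
def grab(n):
    s=manip.state(); f=manip.grab_frame(n); f['s']=s; return f
def K(f): return np.array([[f['fx'],0,f['cx']],[0,f['fy'],f['cy']],[0,0,1.]])
def Rq(q):
    w,x,y,z=q
    from scipy.spatial.transform import Rotation as R
    return R.from_quat([x,y,z,w]).as_matrix()
def pose(f):
    if 'eye' in f: return np.array(f['eye']),np.array(f['rotation']).reshape(3,3)
    T=np.array(f['tool_from_camera']); R=Rq(f['s']['tool_rot'])
    return np.array(f['s']['tool_pos'])+R@T[:3,3], R@T[:3,:3]
def ray(f,px):
    u=cv2.undistortPoints(np.array([[px]],float),K(f),np.array(f['D'],float))[0,0]
    e,R=pose(f); return e,R@np.array([u[0],u[1],1])
def onz(f,px,z):
    e,d=ray(f,px); return e+d*(z-e[2])/d[2]
def proj(f,P):
    e,R=pose(f); return cv2.projectPoints(((np.array(P,float).reshape(-1,3)-e)@R),np.zeros(3),np.zeros(3),K(f),np.array(f['D'],float))[0][:,0]
def tri(fs,pxs):
    A=np.zeros((3,3));b=np.zeros(3)
    for f,p in zip(fs,pxs):
        e,d=ray(f,p); d/=np.linalg.norm(d); M=np.eye(3)-np.outer(d,d); A+=M;b+=M@e
    return np.linalg.solve(A,b)
E
python3 - <<'E'
from h import *
import pickle
fs={n:grab(n) for n in("side","top")}
for n,f in fs.items():
    e,R=pose(f); print(n,e.round(3),R.round(3).tolist(),f['fx']); cv2.imwrite(f'pics/{n}1.png',f['img'][:,:,::-1])
pickle.dump(fs,open('fs.pkl','wb'))
s=manip.state(); print(s['tool_rot'],s['time'],s['tool_pos'],s['contact_force'])
print(Rq(s['tool_rot']).round(3))
E
```

```text
Traceback (most recent call last):
  File "h.py", line 11, in pose
    if 'eye' in f: return np.array(f['eye']),np.array(f['rotation']).reshape(3,3)
                                             ~~~~~~~~~~~~~~~~~~~~~~~~~~~~~~~^^^^^
ValueError: cannot reshape array of size 4 into shape (3,3)
```

```bash
sed -i "s/np.array(f\['rotation'\]).reshape(3,3)/Rq(f['rotation'])/" h.py
python3 - <<'E'
from h import *
import pickle
fs={n:grab(n) for n in("side","top")}
for n,f in fs.items():
    e,R=pose(f); print(n,e.round(3),R.round(3).tolist(),f['fx']); cv2.imwrite(f'pics/{n}1.png',f['img'][:,:,::-1])
pickle.dump(fs,open('fs.pkl','wb'))
s=manip.state(); print(s['tool_rot'],s['time'],s['tool_pos'],s['contact_force'])
print(Rq(s['tool_rot']).round(3))
E
```

```text
side [0.203 1.044 0.86 ] [[-0.937, -0.202, 0.286], [-0.35, 0.527, -0.775], [0.005, -0.826, -0.564]] 544.2436300399125
top [0.386 0.045 1.277] [[0.018, -0.985, 0.169], [-1.0, -0.018, 0.003], [-0.0, -0.169, -0.986]] 464.305832549002
[-6.38634579e-04  9.90297130e-01  1.38964694e-01 -1.38178539e-05] 0.2 [ 0.1719546  -0.60046918  0.2305322 ] [ 0.55807227 -0.31807683 -0.28104213]
[[ 0.961  0.275 -0.   ]
 [ 0.275 -0.961  0.001]
 [ 0.    -0.001 -1.   ]]
```

View pics/side1.png

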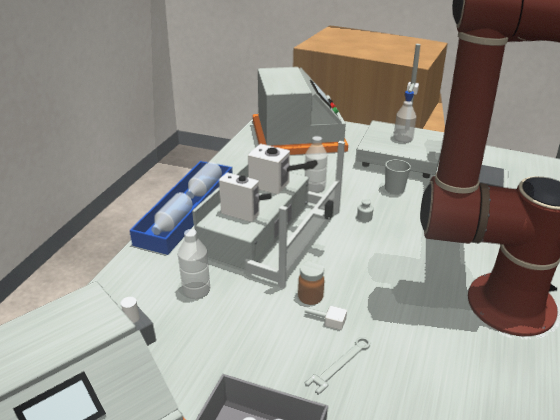

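View pics/top1.png

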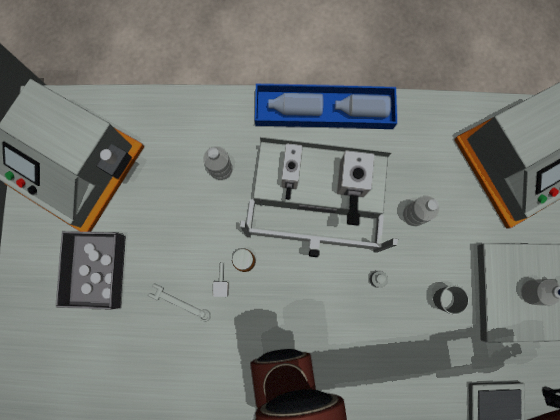

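The wide switch is on the right (-y): its button is at about (359,173) in the top view and (272,151) in the side view. The narrow switch is on the left, the grip is at (314,253) in the top view, and the jar is at (243,259).

Run:
```python
from h import *
import pickle
fs=pickle.load(open('fs.pkl','rb'))
def blobs(n,roi,th):
    g=fs[n]['img'].max(2); x0,y0,x1,y1=roi
    m=np.zeros_like(g); m[y0:y1,x0:x1]=(g[y0:y1,x0:x1]<th)
    k,l,st,c=cv2.connectedComponentsWithStats(m)
    for i in range(1,k):
        if st[i,4]>12: print(n,st[i],c[i].round(1))
for th in (40,60):
  print(th); blobs('top',(265,140,400,262),th); blobs('side',(215,140,345,230),th)
t,s=fs['top'],fs['side']
print('btn',onz(t,(358.5,173),.211),tri([t,s],[(358.5,173),(272,151)]))
f=np.vstack([cv2.resize(t['img'][135:265,235:405],None,fx=4,fy=4,interpolation=2)])
cv2.imwrite('pics/tz.png',f[:,:,::-1])
```

```text
40
top [288 162   7   7  35] [290.9 165.1]
top [353 168  11  11  89] [357.8 172.9]
top [286 187   5  12  46] [287.8 192.7]
top [344 190   4   5  14] [345.9 192.6]
top [347 195  13  30 287] [352.9 211.2]
top [298 207  38   6  74] [316.2 209.4]
top [309 250  10   7  63] [313.4 253. ]
60
top [265 140 125  16 315] [326.5 146.8]
top [338 157   6  33  69] [340.3 174. ]
top [288 162   7   7  40] [291.2 165.1]
top [353 168  11  11  98] [357.9 172.9]
top [285 182   9  18  84] [288.3 189.9]
top [344 189  12   6  27] [347.5 191.4]
top [265 194 115  49 773] [334.4 210.3]
top [374 239  22  13 110] [384.7 245.6]
top [309 250  10   7  64] [313.5 252.9]
side [268 148   9   6  45] [271.8 150.6]
side [287 161  30  10 130] [303.1 165.6]
side [239 176   6   5  22] [241.5 178.3]
side [259 194  12   6  48] [264.5 196.6]
side [325 203   8  16  86] [328.3 210.4]
btn [ 0.65604068 -0.14010611  0.211     ] [ 0.65833032 -0.14121275  0.20396253]
```

View pics/tz.png

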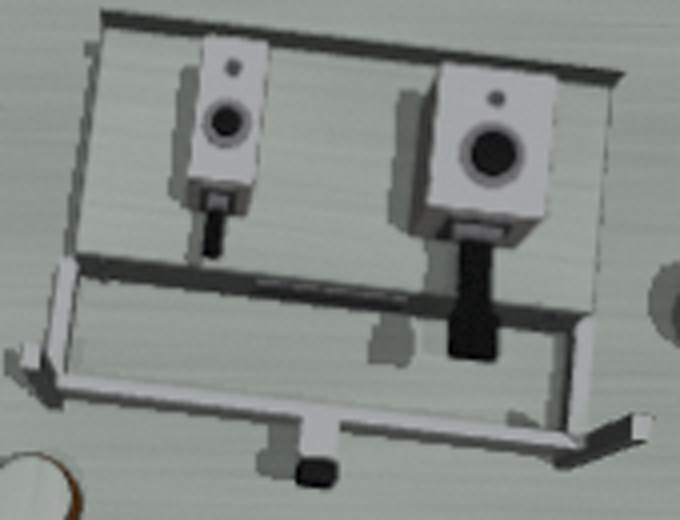

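The zoom shows the station yawed about -7°. I can see the wide lever's paddle (tip near zoom (473,358)), the guard grip top at (317,470), and the rail tops at (30,355) and (642,428).

Run:
```python
from h import *
import pickle
fs=pickle.load(open('fs.pkl','rb')); t,s=fs['top'],fs['side']
a=onz(t,(235+30/4,135+355/4),.225);b=onz(t,(235+642/4,135+428/4),.225);print(a,b,np.linalg.norm(a-b))
d=(a-b)/np.linalg.norm(a-b); yaw=np.arctan2(-d[0],d[1])
nb=onz(t,(291,165.1),.209)
B=(onz(t,(357.9,172.9),.211)+tri([t,s],[(357.9,172.9),(271.9,150.6)]))/2; B[2]=.211
print('yaw deg',np.degrees(yaw),'btn',B,tri([t,s],[(357.9,172.9),(271.9,150.6)]),'nb',nb)
G=tri([t,s],[(313.4,253),(328.3,210.4)]);print('grip',G,onz(t,(313.4,253),.122))
print('jar',onz(t,(243,259),.085))
q=manip.state();p=q['tool_pos'];R=Rq(q['tool_rot']);print(p,np.degrees(np.arctan2(R[1,0],R[0,0])))
c=grab('wrist')['tool_from_camera'];print(np.round(c,3))
print('to 60mm above btn, tool units', R.T@(B+[0,0,.06]-p)/.12)
```

```text
[0.52801296 0.12951887 0.225     ] [ 0.49201691 -0.22125705  0.225     ] 0.3526180123342113
yaw deg -5.859090797697852 btn [ 0.65711004 -0.13905003  0.211     ] [ 0.65796586 -0.13942184  0.2060748 ] nb [0.67264728 0.02011691 0.209     ]
grip [ 0.4719806  -0.04040891  0.12444322] [ 0.47177276 -0.0406685   0.122     ]
jar [0.45585726 0.13679522 0.085     ]
[ 0.1719546  -0.60046918  0.2305322 ] 15.975881790181132
[[-0.    -0.949 -0.316  0.082]
 [ 1.    -0.     0.001 -0.   ]
 [-0.001 -0.316  0.949 -0.141]
 [ 0.     0.     0.     1.   ]]
to 60mm above btn, tool units [ 4.94517752 -2.58431995 -0.33321079]
```

```bash
python3 -m pendant '[[0,[0,0,-0.6],-0.4],[0,[0.6,-0.9,-0.6],-0.4],[0,[0.7,-0.9,-0.6],-0.4],[0,[0.7,-0.9,-0.6],-0.4],[0,[0.7,-0.9,-0.6],-0.4],[0,[0.7,-0.9,-0.6],-0.4],[0,[0.7,-0.9,-0.6],-0.4],[0,[0.7,-0.9,-0.6],-0.4],[0,[0.7,-0.9,-0.6],-0.4]]'
cat > go.py <<'E'
from h import *
import sys
yaw=np.radians(-5.86)
tgt=np.array([float(v) for v in sys.argv[1:4]])
q=manip.state();p=q['tool_pos'];R=Rq(q['tool_rot'])
a=np.degrees(np.arctan2(R[1,0],R[0,0])); d=((a-(180-5.86))+180)%360-180
print('t',q['time'],'p',np.round(p,4),'ang',a.round(2),'F',np.round(q['contact_force'],1),'w',q['gripper_width'],'shift',(R.T@(tgt-p)/.12).round(3),'turn',round(d/180,4))
E
python3 go.py .657 -.139 .25
```

```text
time: 1.15
tool_pos: [0.223, -0.4737, 0.3032]
tool_rot: [-0.0, 0.718, 0.696, 0.0]
contact_force: [-0.0, -0.8, 0.3]
gripper_width: -0.002
grasp_force: 0.0
t 1.15 p [ 0.223  -0.4737  0.3032] ang 88.2 F [-0.  -0.8  0.3] w -0.0021590695513673077 shift [2.901 3.527 0.443] turn -0.4774
```

```bash
python3 -m pendant '[[0,[0.9,1,0],-0.477],[0,[0.9,1,0],-0.477],[0,[0.9,1,0],-0.477],[0,[0.9,1,0],-0.477],[0,[0.9,1,0],-0.477],[0,[0.9,1,0],-0.477],[0,[0.9,1,0],-0.477],[0,[0.9,1,0],-0.477],[0,[0.9,1,0],-0.477],[0,[0.9,1,0],-0.477]]'
python3 go.py .657 -.139 .25
```

```text
time: 2.15
tool_pos: [0.3467, -0.3701, 0.3032]
tool_rot: [-0.0, 0.051, 0.999, 0.0]
contact_force: [0.0, 0.5, -0.4]
gripper_width: 0.002
grasp_force: 0.0
t 2.15 p [ 0.3467 -0.3701  0.3032] ang 174.19 F [ 0.   0.5 -0.4] w 0.001973894098709191 shift [-2.377  2.177  0.443] turn 0.0003
```

Aligned. I'll do two full steps, then take a wrist look above the switch.

```bash
python3 -m pendant '[[0,[-1,1,0],0],[0,[-1,1,0],0],[0,[-1,1,0],0],[0,[-1,1,0],0]]' >/dev/null
python3 -m pendant '[[0,[-0.9,1,0],0],[0,[-0.9,1,0],0],[0,[-0.9,1,0],0],[0,[-0.9,1,0],0],[0,[-0.9,1,0],0]]'
python3 - <<'E'
from h import *
f=grab('wrist'); cv2.imwrite('pics/w1.png',f['img'][:,:,::-1])
import pickle; pickle.dump(f,open('w1.pkl','wb'))
print(proj(f,[.657,-.139,.211]))
E
python3 go.py .657 -.139 .25
```

```text
time: 3.05
tool_pos: [0.6, -0.1547, 0.3027]
tool_rot: [-0.001, 0.052, 0.999, 0.0]
contact_force: [-0.6, -0.3, -0.2]
gripper_width: 0.001
grasp_force: 0.0
[[302.5002169  273.99946751]]
t 3.1 p [ 0.5992 -0.1559  0.3029] ang 173.9 F [-0.2 -0.2  0.6] w -0.000993222815204383 shift [-0.465  0.191  0.44 ] turn -0.0013
```

View pics/w1.png

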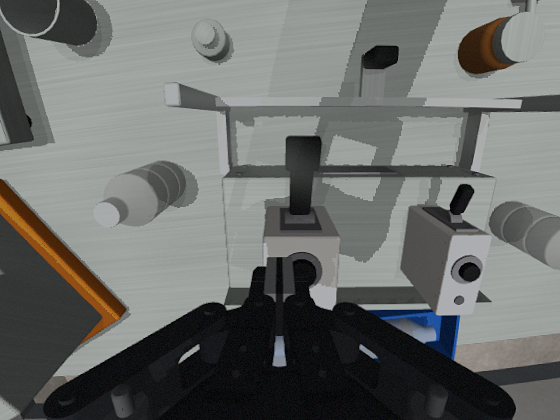

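The projected button (302,274) matches the image (300,270). Pressing now.

```bash
python3 -m pendant '[[0,[-0.46,0.19,0],0],[0,[-0.46,0.19,0],0],[0,[-0.46,0.19,0.4],0],[0,[-0.46,0.19,0.7],0],[0,[-0.46,0.19,0.78],0],[0,[-0.46,0.19,0.8],0],[0,[-0.46,0.19,0.82],0],[0,[-0.46,0.19,0.82],0]]'; python3 go.py .657 -.139 .211
python3 - <<'E'
from h import *
f=grab('wrist'); cv2.imwrite('pics/w2.png',f['img'][:,:,::-1])
E
```

```text
time: 3.9
tool_pos: [0.6575, -0.1404, 0.2081]
tool_rot: [0.002, 0.054, 0.999, -0.001]
contact_force: [-1.6, -1.3, 1.9]
gripper_width: 0.0
grasp_force: 1.4
t 3.9 p [ 0.6575 -0.1404  0.2081] ang 173.8 F [-1.6 -1.3  1.9] w 0.0004758839258995027 shift [ 0.005  0.011 -0.025] turn -0.0019
```

View pics/w2.png

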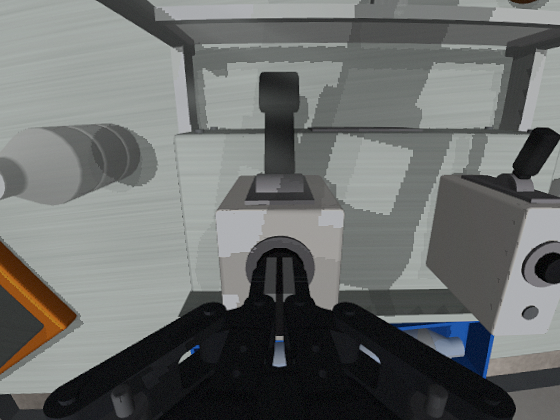

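The button is partly pressed. The lever (end near (280,75)) now looks dropped, so I'll check that by projection.

```bash
python3 -m pendant '[[0,[0,0,0],0],[0,[0,0,0],0],[0,[0,0,0],0]]'
cat > lev.py <<'E'
from h import *
yaw=np.radians(-5.86); ex=np.array([np.cos(yaw),np.sin(yaw),0])
B=np.array([.657,-.1395,0])
def tip(th,r=.095): return B-ex*(.035+r*np.cos(np.radians(th)))+[0,0,.160+r*np.sin(np.radians(th))]
if __name__=='__main__':
    f=grab('wrist'); print('up',proj(f,tip(25)),'down',proj(f,tip(-35)),'root end 65 down',proj(f,tip(-35,.065)))
    g=f['img'].max(2); cv2.imwrite('pics/last.png',f['img'][:,:,::-1]); print('grasp',tip(-35,.082),tip(25,.082))
E
python3 lev.py;python3 go.py .657 -.139 .211
```

```text
time: 4.25
tool_pos: [0.6575, -0.1397, 0.2061]
tool_rot: [0.001, 0.054, 0.999, -0.0]
contact_force: [0.8, -2.7, 4.1]
gripper_width: 0.002
grasp_force: 1.8
up [[277.15461921  20.38300088]] down [[278.12140323  71.16167475]] root end 65 down [[278.23809596 104.47962717]]
grasp [ 0.55536344 -0.12906859  0.11296673] [ 0.54825402 -0.12833892  0.1946547 ]
t 4.3 p [ 0.6574 -0.1396  0.2059] ang 173.83 F [ 1.4 -1.1  3.1] w -0.0008663708671379039 shift [ 0.004  0.005 -0.043] turn -0.0017
```

The lever end is at the projected "down" place, so it has dropped. Next I'll retreat, open, and go above the paddle.

```bash
python3 -m pendant '[[0,[0,0,-0.4],0],[0,[0,0,-0.6],0],[1,[0.4,0,-0.6],0],[1,[0.8,0,-0.6],0],[1,[0.86,0,-0.6],0],[1,[0.86,0,-0.6],0],[1,[0.86,0,-0.6],0]]'; python3 go.py .5554 -.129 .094
```

```text
time: 5.0
tool_pos: [0.5545, -0.1281, 0.2768]
tool_rot: [0.0, 0.054, 0.999, 0.0]
contact_force: [-0.1, 0.5, -0.2]
gripper_width: 0.844
grasp_force: 0.0
t 5.0 p [ 0.5545 -0.1281  0.2768] ang 173.85 F [-0.1  0.5 -0.2] w 0.8444902124606292 shift [-0.008 -0.007  1.523] turn -0.0016
```

```bash
python3 -m pendant '[[1,[0,0,0.3],0],[1,[0,0,0.6],0],[1,[0,0,0.8],0],[1,[0,0,0.8],0],[1,[0,0,0.8],0]]' >/dev/null; python3 -m pendant '[[1,[0,0,0.3],0],[1,[0,0,0.6],0],[1,[0,0,0.7],0],[1,[0,0,0.72],0],[1,[0,0,0.72],0],[1,[0,0,0.72],0]]'; python3 lev.py; python3 go.py .5554 -.129 .094
```

```text
time: 6.1
tool_pos: [0.5558, -0.1289, 0.0973]
tool_rot: [0.002, 0.054, 0.999, -0.001]
contact_force: [0.4, 0.4, 0.6]
gripper_width: 1.005
grasp_force: 0.0
up [[275.09770652 447.99764208]] down [[277.8384816 260.4114889]] root end 65 down [[277.99561805 322.62138637]]
grasp [ 0.55536344 -0.12906859  0.11296673] [ 0.54825402 -0.12833892  0.1946547 ]
t 6.15 p [ 0.5556 -0.1289  0.0971] ang 173.83 F [ 0.1 -0.2 -0.1] w 1.0008272151806687 shift [ 0.002 -0.001  0.026] turn -0.0017
```

View pics/last.png

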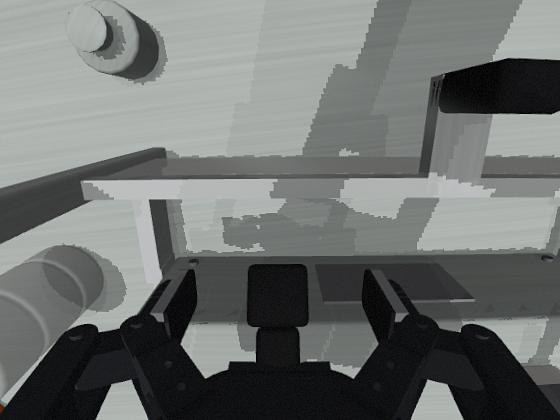

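The paddle (248–308, 264–327) sits between the open pads, centred, at the expected place. Lowering 3 mm and closing.

```bash
python3 -m pendant '[[1,[0,0,0.025],0],[0,[0,0,0.025],0],[0,[0,0,0.025],0],[0,[0,0,0.025],0],[0,[0,0,0.025],0],[0,[0,0,0.025],0],[0,[0,0,0.025],0],[0,[0,0,0.025],0]]'
python3 - <<'E'
from lev import *
# lift waypoints in tool x (=-ex) and z (down), units, relative to th=-35
r=.080
for th in range(-35,35,6): 
    print(th,np.round([ (r*np.cos(np.radians(th))-r*np.cos(np.radians(-35)))/.12, -(r*np.sin(np.radians(th))-r*np.sin(np.radians(-35)))/.12],3))
E
```

```text
time: 6.95
tool_pos: [0.5538, -0.1294, 0.0919]
tool_rot: [-0.0, 0.054, 0.999, -0.001]
contact_force: [-2.4, -5.2, 2.0]
gripper_width: 0.339
grasp_force: 59.7
-35 [ 0. -0.]
-29 [ 0.037 -0.059]
-23 [ 0.068 -0.122]
-17 [ 0.091 -0.187]
-11 [ 0.108 -0.255]
-5 [ 0.118 -0.324]
1 [ 0.12  -0.394]
7 [ 0.116 -0.464]
13 [ 0.103 -0.532]
19 [ 0.084 -0.599]
25 [ 0.058 -0.664]
31 [ 0.025 -0.726]
```

```bash
python3 -m pendant '[[0,[0.037,0,-0.06],0],[0,[0.068,0,-0.122],0],[0,[0.1,0,-0.22],0],[0,[0.118,0,-0.324],0],[0,[0.12,0,-0.394],0],[0,[0.116,0,-0.464],0],[0,[0.103,0,-0.532],0],[0,[0.084,0,-0.6],0],[0,[0.058,0,-0.665],0],[0,[0.03,0,-0.715],0]]'; python3 -m pendant '[[0,[0,0,0],0],[0,[0,0,0],0],[0,[0,0,0],0]]'
```

```text
time: 7.95
tool_pos: [0.5454, -0.1284, 0.1722]
tool_rot: [-0.007, 0.054, 0.999, -0.0]
contact_force: [-6.8, -6.2, -8.2]
gripper_width: 0.336
grasp_force: 60.3
time: 8.25
tool_pos: [0.5462, -0.1285, 0.1733]
tool_rot: [-0.006, 0.054, 0.999, -0.0]
contact_force: [-6.6, -6.2, -4.8]
gripper_width: 0.332
grasp_force: 60.2
```

```bash
python3 -m pendant '[[0,[-0.02,0,-0.03],0],[0,[-0.03,0,-0.06],0],[0,[-0.03,0,-0.06],0],[0,[-0.03,0,-0.06],0],[0,[-0.03,0,-0.06],0]]'
```

```text
time: 8.75
tool_pos: [0.5507, -0.1289, 0.1812]
tool_rot: [-0.005, 0.054, 0.999, -0.001]
contact_force: [-4.8, -5.9, -5.2]
gripper_width: 0.337
grasp_force: 59.8
```

```bash
python3 -m pendant '[[0,[0,0,-0.02],0],[0,[0,0,-0.02],0],[0,[0.01,0,0.02],0],[0,[0.02,0,0.05],0],[0,[0.025,0,0.07],0],[0,[0.025,0,0.07],0],[0,[0.025,0,0.07],0]]'
```

```text
time: 9.45
tool_pos: [0.5503, -0.129, 0.1787]
tool_rot: [-0.001, 0.054, 0.999, -0.001]
contact_force: [-10.6, -2.8, 10.5]
gripper_width: 0.337
grasp_force: 62.6
```

There is now upward resistance (+10 N) on lowering, so it's latched. Releasing and looking.

```bash
python3 -m pendant '[[1,[0,0,0],0],[1,[0,0,0],0],[1,[0,0,0],0],[1,[0,0,0],0],[1,[0,0,-0.1],0],[1,[0,0,-0.4],0],[1,[0,0,-0.8],0],[1,[0,0,-0.8],0],[1,[0,0,-0.8],0]]'; python3 lev.py; python3 go.py .472 -.0405 .091
```

```text
time: 10.35
tool_pos: [0.5521, -0.1283, 0.2751]
tool_rot: [0.002, 0.054, 0.999, -0.001]
contact_force: [0.0, 0.0, -0.8]
gripper_width: 0.996
grasp_force: 0.0
up [[278.02664752 204.20644448]] down [[278.47921406 186.13296977]] root end 65 down [[278.56434376 212.52519283]]
grasp [ 0.55536344 -0.12906859  0.11296673] [ 0.54825402 -0.12833892  0.1946547 ]
t 10.4 p [ 0.5511 -0.1279  0.2728] ang 173.84 F [-0.7 -0.2 -0.3] w 0.9961203122082262 shift [0.735 0.654 1.514] turn -0.0017
```

View pics/last.png

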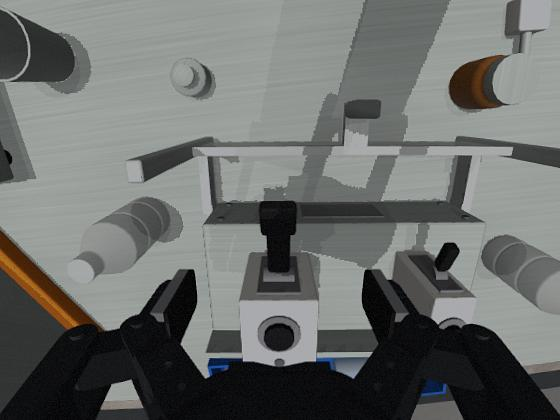

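The wide lever stays up: its end edge is at row 203, matching the predicted "up" of 204. The narrow lever is up too. The grip is at (362,108). Going to it.

```bash
python3 -m pendant '[[1,[0.73,0.65,0],0],[1,[0.73,0.65,0],0],[1,[0.73,0.65,0],0],[1,[0.73,0.65,0],0],[1,[0.73,0.65,0.3],0],[1,[0.73,0.65,0.6],0],[1,[0.73,0.65,0.7],0],[1,[0.73,0.65,0.7],0],[1,[0.73,0.65,0.7],0]]'; python3 lev.py >/dev/null; python3 go.py .472 -.041 .091
```

```text
time: 11.3
tool_pos: [0.473, -0.0414, 0.189]
tool_rot: [0.0, 0.054, 0.999, -0.0]
contact_force: [0.7, -0.5, -0.0]
gripper_width: 1.0
grasp_force: 0.0
t 11.35 p [ 0.4735 -0.0415  0.1899] ang 173.81 F [ 0.6 -0.3  0.3] w 1.0009017502815536 shift [0.015 0.003 0.824] turn -0.0018
```

View pics/last.png

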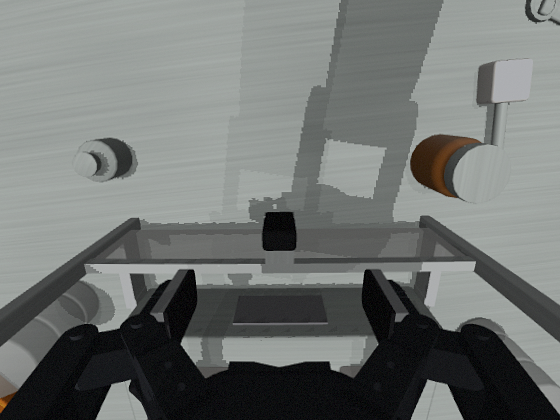

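The grip (263–297, 212–250) is centred between the pads. Descending and closing.

```bash
python3 -m pendant '[[1,[0.015,0,0.3],0],[1,[0.015,0,0.6],0],[1,[0.015,0,0.8],0],[1,[0.015,0,0.82],0],[1,[0.015,0,0.82],0],[1,[0.015,0,0.82],0]]';python3 -m pendant '[[0,[0,0,0],0],[0,[0,0,0],0],[0,[0,0,0],0],[0,[0,0,0],0],[0,[0,0,0],0],[0,[0,0,0],0],[0,[0,0,0],0],[0,[0,0,0],0]]'
```

```text
time: 11.95
tool_pos: [0.4724, -0.0413, 0.0924]
tool_rot: [0.002, 0.054, 0.999, -0.0]
contact_force: [0.7, 0.1, -0.7]
gripper_width: 1.001
grasp_force: 0.0
time: 12.75
tool_pos: [0.4706, -0.0412, 0.09]
tool_rot: [0.0, 0.054, 0.999, -0.001]
contact_force: [-1.4, -5.1, 1.6]
gripper_width: 0.274
grasp_force: 60.5
```

```bash
python3 -m pendant '[[0,[0,0,-0.12],0],[0,[0,0,-0.24],0],[0,[0,0,-0.36],0],[0,[0,0,-0.48],0],[0,[0,0,-0.6],0],[0,[0,0,-0.72],0],[0,[0,0,-0.84],0],[0,[0,0,-0.94],0],[0,[0,0,-0.98],0],[0,[0,0,-0.98],0]]';python3 -m pendant '[[0,[0,0,-0.03],0],[0,[0,0,-0.05],0],[0,[0,0,-0.05],0],[0,[0,0,-0.05],0]]'
```

```text
time: 13.75
tool_pos: [0.4671, -0.0408, 0.1925]
tool_rot: [-0.005, 0.054, 0.999, 0.0]
contact_force: [22.0, -12.3, -51.9]
gripper_width: 0.266
grasp_force: 65.0
time: 14.15
tool_pos: [0.4654, -0.0406, 0.195]
tool_rot: [-0.008, 0.054, 0.998, 0.001]
contact_force: [22.1, -11.6, -61.6]
gripper_width: 0.271
grasp_force: 63.6
```

The force is too high for the height reached, so I'll look.

Run:
```python
from h import *
s=grab('side');w=grab('wrist')
a=cv2.resize(s['img'][130:300,190:400],(560,453)); 
cv2.imwrite('pics/s3.png',np.hstack([a[:,:400],cv2.resize(w['img'],(400,300))[[*range(300)]+[0]*153]])[:,:,::-1])
print(manip.state()['contact_force'],proj(s,[[.472,-.041,.125],[.472,-.041,.245]]))
```

```text
[ 22.66543053 -11.21771653 -62.67641783] [[328.53294784 210.10674899]
 [331.43064337 167.1710032 ]]
```

View pics/s3.png

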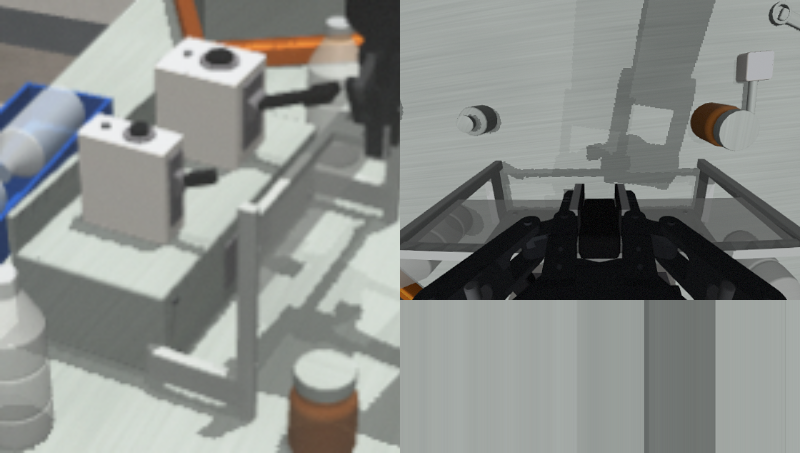

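The numbers explain this. In the first side view the grip blob spans rows 203–219, so its top was at about 0.142 m and the guard started about 17 mm up. With the 105 mm of travel it is now at its stop, which accounts for the 60 N. I'll ease the load and let go.

```bash
python3 -m pendant '[[0,[0,0,0.05],0],[0,[0,0,0.1],0],[0,[0,0,0.13],0],[0,[0,0,0.13],0],[0,[0,0,0.13],0],[0,[0,0,0.13],0]]'; python3 -m pendant '[[1,[0,0,0],0],[1,[0,0,0],0],[1,[0,0,0],0],[1,[0,0,0],0],[1,[0,0,0],0],[1,[0,0,0],0]]'
```

```text
time: 14.85
tool_pos: [0.4656, -0.0407, 0.1935]
tool_rot: [-0.007, 0.054, 0.999, -0.0]
contact_force: [-12.5, -5.3, -4.4]
gripper_width: 0.27
grasp_force: 70.7
time: 15.45
tool_pos: [0.4707, -0.0407, 0.198]
tool_rot: [0.0, 0.054, 0.999, 0.0]
contact_force: [-0.8, -1.0, -0.2]
gripper_width: 1.0
grasp_force: 0.0
```

Straight up and clear, then back toward the robot, and a check of the whole scene.

```bash
python3 -m pendant '[[1,[0,0,-0.3],0],[1,[0,0,-0.7],0],[1,[0,0,-1],0],[1,[0,0,-1],0],[1,[0.4,0,-1],0],[1,[0.8,0,-1],0],[1,[0.8,0,-1],0],[1,[0.8,0,-1],0]]'
python3 - <<'E'
from h import *
s=grab('side');t=grab('top');print(manip.state()['contact_force'])
G=[.4715,-.041]
P=proj(s,[G+[.245],G+[.2]]);T=proj(t,[G+[.245]]);print(P,T)
g=s['img'].max(2)[145:215,318:346]<60;k,l,st,c=cv2.connectedComponentsWithStats(g.astype(np.uint8));print([(a.tolist()) for a in st[1:] if a[4]>12],'off 318,145')
g=t['img'].max(2)[225:290,290:340]<50;k,l,st,c=cv2.connectedComponentsWithStats(g.astype(np.uint8));print([(a.tolist()) for a in st[1:] if a[4]>12],'off 290,225')
a=cv2.resize(s['img'][120:310,150:400],(400,304),interpolation=2);b=cv2.resize(t['img'][130:282,190:440],(400,243),interpolation=2)
b=np.vstack([b,np.zeros((61,400,3),np.uint8)])
cv2.imwrite('pics/fin.png',np.hstack([a,b])[:,:,::-1])
E
```

```text
time: 16.25
tool_pos: [0.3745, -0.0304, 0.3175]
tool_rot: [0.001, 0.054, 0.999, -0.0]
contact_force: [0.2, -1.1, 0.7]
gripper_width: 0.998
grasp_force: 0.0
[-0.51264309  0.34792885  0.46081785]
[[331.63717613 167.20906803]
 [330.52501435 183.81430442]] [[317.65288948 249.07957139]]
[[9, 22, 9, 18, 123]] off 318,145
[[22, 21, 11, 8, 77], [0, 40, 8, 25, 84], [15, 40, 9, 25, 38]] off 290,225
```

View pics/fin.png

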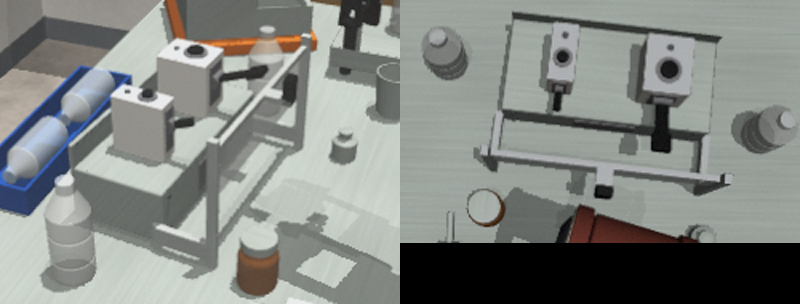

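The scene is intact: both levers are up, the bottles and jar are standing, and the guard is high. I'll check its exact height from the grip block's corners.

Run:
```python
from h import *
import itertools,pickle
y=np.radians(-5.86);ex=np.array([np.cos(y),np.sin(y),0]);ey=np.array([-np.sin(y),np.cos(y),0])
s0=pickle.load(open('fs.pkl','rb'));
def box(f,h,c=(.4715,-.041)):
    P=proj(f,[np.array([*c,0])+a*.008*ex+b*.012*ey+[0,0,h+z] for a,b,z in itertools.product((-1,1),(-1,1),(.08,.125))])
    return P.min(0).round(1).tolist()+P.max(0).round(1).tolist()
w=grab('side');t=grab('top')
def blob(f,r):
    x0,y0,x1,y1=r;g=f['img'][y0:y1,x0:x1].max(2)<60
    k,l,st,c=cv2.connectedComponentsWithStats(g.astype(np.uint8));i=1+st[1:,4].argmax();a=st[i];return [a[0]+x0,a[1]+y0,a[0]+a[2]+x0,a[1]+a[3]+y0]
print('start side',blob(s0['side'],(318,190,346,230)),'top',blob(s0['top'],(300,240,330,270)));print('now side',blob(w,(318,150,346,215)),'top',blob(t,(300,235,335,262)))
for h in(0,.02,.1,.11,.12): print(h,box(w,h),box(t,h))
```

```text
start side [np.int32(325), np.int32(203), np.int32(333), np.int32(219)] top [np.int32(309), np.int32(250), np.int32(319), np.int32(257)]
now side [np.int32(327), np.int32(167), np.int32(336), np.int32(185)] top [np.int32(311), np.int32(246), np.int32(323), np.int32(254)]
0 [322.9, 206.9, 333.6, 228.5] [307.3, 249.3, 318.8, 257.9]
0.02 [323.3, 200.1, 334.1, 221.9] [307.8, 248.6, 319.5, 257.4]
0.1 [325.1, 171.7, 336.2, 194.2] [309.9, 245.7, 322.5, 255.3]
0.11 [325.3, 168.0, 336.4, 190.6] [310.2, 245.3, 323.0, 255.0]
0.12 [325.5, 164.2, 336.7, 186.9] [310.5, 244.9, 323.4, 254.7]
```

The guard started at about 0.02 m and is now at about 0.119 m, at its stop. Handing in.

```bash
python3 -c "
from plant import manip; print(manip.job_done())"
```

```text
the job is handed in; nothing more can be done
None
```

The job is handed in after about 16 s of robot time, with no verdict returned: the wide switch's lever was dropped by its button and relatched, and the guard is at its stop (about 0.119 m by camera). In the last pictures the narrow lever is still up and the bottles and jar are standing.

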